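Index the sample carousel and hold the viewing flap half open

ROBOT

A 7-joint arm with a two-finger parallel gripper is mounted at the origin on a cart in front of the work surface, level with it; the furniture and walls round the work are solid. World frame = base frame: x ahead of the robot, y to its left, z up, the work surface at z = 0. Lengths are in mm, angles in rad, forces in N, time in s.
With the tool pointing down it reaches from about 425 to 925 mm from the base axis. Payload 6.8 kg.
Tool frame: the origin (TCP) lies midway between the tips of the shut fingers; the grasp point (between the pads) lies 19 mm behind it; z points along the fingers, y is the line along which they close (so a half turn about z gives the same grasp; the last joint's range is limited). The gripper opens to 88 mm and grips with 3 to 60 N. Pads are 20 mm wide; open, the fingers measure 115 mm over their backs; the gripper's body (75 mm by 178 mm) begins 61 mm behind the grasp point.
Start: joints at [1.032, 0.477, 0.022, 1.555, -0.011, 1.109, -0.083], TCP at [281.889, -613.34, 222.664] pointing down, gripper open.
Joint ranges: [-2.96, 2.96], [-0.34, 2.1], [-1.41, 1.46], [0.24, 2.44], [-1.37, 4.51], [0.17, 1.92], [-2.96, 2.96]. Speed limits (rad/s): [2.39, 2.39, 3.14, 3.14, 3.14, 3.14, 3.14].

INTERFACE

Orientations are given as a unit quaternion [w, x, y, z].
In Python, from workcell import r, viewer gives the robot as it stands.
- The arm moves only by the tool arm_command, never from a script. Its argument "increments" is a list that holds one entry, the list of rows, each a list of 7 numbers: the turn, a rotation vector about the tool's x, y, z in rad, then the shift along the tool's x, y, z in mm, then the opening in per cent of the stroke, from 0 (shut) to 100 (fully open). A call has exactly 10 rows; each row shifts and turns the commanded pose from where the row before left it, along the tool's axes as they then stand; what a row does not reach is not made up. A row lasts 1/8 s, in which the tool goes at most 62.5 mm and 10.7 degrees, less where a joint would pass 70% of its speed; a pose out of reach is approached as far as the arm can. A call with a gripper value outside its range is refused whole. The fingers move at their own pace and stop on an object; the grip force is fixed at half the most. Time passes only in rows, so rows that do not move let the fingers close, or fill a call up. It gives the time, the measured TCP pose, the force, the opening and the grip force at its end, in the units of the state.
- r.sense(): the state, without advancing time (a new reading comes with each control period).
- viewer.snapshot(name): name is "side" or "top"; returns a dict with "pixels" (420x560x3 uint8, red, green, blue), "fovy" (degrees; the focal length in pixels is half the picture's height over the tangent of half this angle, whatever the lens; pixels are square), "cx", "cy" (the principal point, pixels), "dist_coeffs" ([k1, k2, p1, p2, k3] as OpenCV has them; the pictures are not rectified), "extrinsics" (4x4, takes a point from camera to world coordinates). Camera axes: x right, y down, z forward; pixel columns grow to the right and rows downward; lengths in mm; the calibration is good to about 2 mm. A picture is of the moment at which its call begins. There is no depth.
- r.close_job(): hands the job in; it is judged then, once.
The state is a dict: "time_s": time; "q": joint angles; "joint_velocities": joint speeds; "effort": joint torques, N m; "ee_pos": TCP position; "tool_rot": TCP orientation; "ft_force": force on the tool from outside, world axes, zero at the start; "moment": the same for the moment, N m; "grip_width": finger opening in mm; "finger_force": force on a finger pad.
Only numpy, scipy, OpenCV 4.12 (cv2) and the standard library are available. Lean on these libraries where they do the work, as an engineer would, in place of code of your own. Each camera call takes 0.05 s, during which the arm holds its last target. There are 200 camera calls.

TASK

Turn the sample carousel by its upright pin until it clicks in with the pin at the pointer on the middle of the base's front edge, so that one cup stands under the viewing port; only then lift the sprung flap over the port by its steel bar to halfway, 45 degrees, so that the cup can be looked at. The flap falls shut when let go, so finish while still holding it at 45 degrees with the gripper, with the carousel still at the pointer and the other things left where they are.

Things in the scene. Friction and masses are not known exactly. Their poses are not given: they have to be found in the camera images.
- reader: sample reader, fixed: grey base plate, round aluminium carousel on it, white hood over its rear. Origin on the carousel's axis at table height; x points from the pointer (front) to the hood (rear), y left, z up (mm below in this frame). Plate x -95 to 125, y -100 to 100, top z 14. Hood x 25 to 120, y -100 to 100, top z 63; 50 mm square viewing port at x 58, under the flap.
- pointer (a point): top of the tongue of the pointer: a small steel block on the middle of the base's front edge, the tongue pointing to the carousel's axis; at reader x -83, y 0, z 36 mm
- carousel (a joint): carousel angle (rad), growing clockwise from above. The pin stands at reader x = -66 sin(q), y = -66 cos(q) mm: 0 = at the right (-y) side, 1.571 = at the pointer (wanted). It turns freely from 0 to 1.39, then a sprung ball clicks it in at 1.571; the next detent is at 2.356. Entering or leaving a detent takes about 5 N at the pin. Stops at -0.03 and 2.39. Starts between 0.4 and 1.15.
- pin_top (a point): top centre of the carousel's upright steel handle pin: 14 mm in diameter, 42 mm tall, 66 mm from the axis, top at z 72 mm. Disc: radius 85 mm, top at z 30 mm. Seven capped cups, 18 mm wide, stand 58 mm from the axis at 45 degree steps, tops at z 40 mm; the pin takes the eighth place. The hub is 36 mm high.
- flap (a joint): opening of the flap over the viewing port (rad): 0 shut (level), 0.785 = half open, 45 degrees (wanted), stop at 1.40. A spring and its weight shut it; holding it at 45 degrees takes about 2 N at the bar. A grey plate 78 x 84 x 4 mm hinged along its rear edge; its front edge rises.
- flap_bar (a point): centre of the flap's steel bar: 10 mm in diameter, 60 mm long, level, along the reader's y, on two thin arms 27 mm either side of its centre, free on all sides between them. Shut, it is 105 mm in front (-x) of the hinge line and 34 mm above it, at z 100 mm, 26 mm ahead of the flap's front edge; it swings on a 110 mm radius about the hinge.
- flap_hinge (a point): middle of the flap's hinge line, on the hood at reader x = 106, y = 0, z = 66 mm; the line runs along the reader's y.
- vial_a: bystander: small capped vial, 13 mm wide, 45 mm tall, standing on the reader's base plate at its front left corner; origin at its foot
- tube_1: bystander: tube with screw cap, 34 mm wide, 113 mm tall, standing to the right of the reader; origin at its foot
- beaker_1: bystander: small clear beaker, 45 mm wide, 59 mm tall, right of the reader's front; origin at its foot
- timer_1: bystander: bench timer, 66 x 64 x 20 mm, at the front of the table to the left; origin at its underside
- film_box: bystander: carton 62 x 125 x 62 mm, front left of the table; origin at its underside
- pipette_1: bystander: micropipette 246 x 47 x 23 mm lying at the front of the table to the right; origin at its underside

How it is judged (in metres and radians):
On the way, in this order (a step that is already met when the one before it is completed fails the run):
1. the carousel is in the detent with its pin at the pointer, the flap still shut (value of joint carousel between 1.451 and 1.691 rad and value of joint flap below 0.12 rad), for 0.3 s.
2. the flap is half open, carried by the gripper (value of joint carousel between 1.451 and 1.691 rad and value of joint flap between 0.663 and 0.908 rad and contact force between the fingers and flap above 0.5 N), for 0.3 s.
At the end, for the whole second after the job is handed in: The carousel is at the pointer (90 degrees, within 7), the flap stands still at 45 degrees within 7, held by the gripper's fingers (more than 0.5 N between them and the flap), through the last second (all of step 2 and velocity of joint flap between -0.1 and 0.1 rad/s); the arm keeps its last pose, push and grip.
It fails at once if the flap is lifted (over 12 degrees) while the carousel is not at the pointer (value of joint flap above 0.21 rad and not (value of joint carousel between 1.451 and 1.691 rad)).
It fails at once if a bystander is moved by more than 30 mm (distance of any of vial_a, tube_1, beaker_1, timer_1, film_box, pipette_1 from where it was at the start of the episode above 0.03 m).
It also fails if it takes over 51 s, if anything falls off the work surface, if the arm or the gripper's body presses on something with over 40 N, if the wrist force passes 120 N, or if a joint passes its speed limit or range.

## Working session

There is one attempt and no reset: what is moved stays moved. The work goes in short steps, Python scripts to look and compute and a tool call to move; the robot and the scene stay as the last step left them, time stands still between calls to the robot, and variables do not carry over. Pictures are saved under pics/ and viewed, at most 10 in all, crops included, and the job is handed in when it is done.

Besides the shell and the picture viewer there is one more tool, called after "Emit:" as name(argument=value, ...), one argument or row to a line, values as JSON. arm_command: Moves the arm, as the interface text tells. Its arguments: {"type":"object","properties":{"increments":{"type":"array","items":{"type":"array","items":{"type":"array","items":{"type":"number"}}}}},"required":["increments"]}

```bash
mkdir -p pics; ls; cat > h.py <<'E'
import numpy as np, cv2
from workcell import r, viewer
def snap(n,f):
    s=viewer.snapshot(n); cv2.imwrite(f'pics/{f}.png',np.ascontiguousarray(s['pixels'][:,:,::-1]))
    np.savez(f'pics/{f}.npz',**{k:np.array(v) for k,v in s.items()}); return s
def K(s):
    f=210/np.tan(np.radians(float(s['fovy']))/2); return np.array([[f,0,float(s['cx'])],[0,f,float(s['cy'])],[0,0,1]])
def ray(s,uv):
    p=cv2.undistortPoints(np.array([[uv]],float),K(s),np.array(s['dist_coeffs'],float))[0,0]
    E=np.array(s['extrinsics']); d=E[:3,:3]@np.array([p[0],p[1],1]); return E[:3,3],d
def onz(s,uv,z):
    o,d=ray(s,uv); return o+d*(z-o[2])/d[2]
def proj(s,P):
    E=np.linalg.inv(np.array(s['extrinsics'])); rv=cv2.Rodrigues(E[:3,:3])[0]
    return cv2.projectPoints(np.array(P,float).reshape(-1,1,3),rv,E[:3,3],K(s),np.array(s['dist_coeffs'],float))[0][:,0]
E
python3 - <<'E'
from h import *
for n in('top','side'):
    s=snap(n,n+'0'); print(n,s['fovy'],np.round(s['extrinsics'],2).tolist())
print(r.sense())
a=cv2.imread('pics/top0.png')
E
```

```text
pics
top 57.41680230623704 [[0.02, -0.99, 0.13, 383.59], [-1.0, -0.03, -0.03, 112.08], [0.03, -0.13, -0.99, 1239.8], [0.0, 0.0, 0.0, 1.0]]
side 42.713246178763804 [[-1.0, -0.0, 0.03, 486.54], [-0.02, 0.62, -0.78, 1190.45], [-0.02, -0.78, -0.62, 966.35], [0.0, 0.0, 0.0, 1.0]]
{'time_s': 0.1, 'q': array([ 1.03192543,  0.47770373,  0.02234812,  1.55630897, -0.01151566,
        1.10932973, -0.08311542]), 'joint_velocities': array([ 3.41472410e-04, -1.15713176e-03,  1.45702876e-03, -3.14406542e-03,
       -4.24529897e-05,  1.33725930e-03, -4.36901392e-05]), 'effort': array([ 5.93018383e-03, -5.84084022e+01,  1.54066343e+00, -2.73312020e+01,
       -5.42941724e-02,  1.29924616e-02,  3.75897901e-05]), 'ee_pos': array([ 281.62873185, -612.8525889 ,  221.80667495]), 'tool_rot': array([-7.79154565e-04,  9.76894491e-01,  2.13720602e-01, -2.24528506e-04]), 'ft_force': array([-0.76335835,  0.3765209 , -0.59577529]), 'moment': array([-0.02201416,  0.01506577,  0.01987204]), 'finger_force': 0.0, 'grip_width': 88.15289511943942}
```

View pics/top0.png

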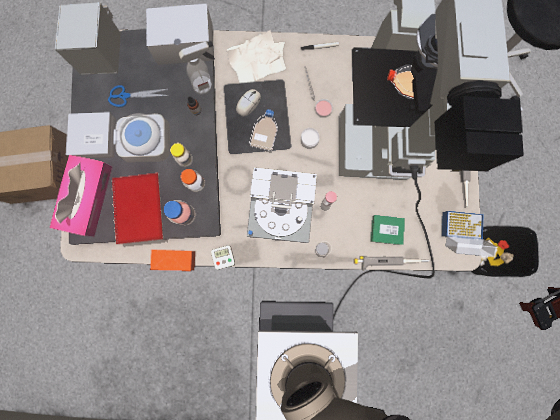

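View pics/side0.png

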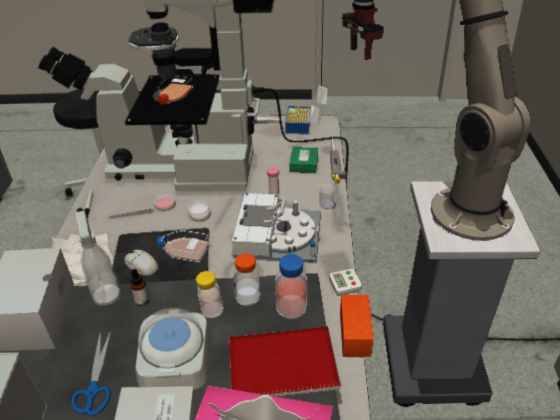

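The top view shows the reader at about (282,205) with its front towards the robot. The tube is at (330,200), the beaker at (322,249), and the timer, carton and pipette lie along the front edge. In the side view the reader is at about (278,225). Next I'll enlarge the reader.

```bash
python3 - <<'E'
import cv2,numpy as np
a=cv2.imread('pics/top0.png')[155:255,235:345]; b=cv2.imread('pics/side0.png')[180:265,225:330]
a=cv2.resize(a,None,fx=5,fy=5,interpolation=cv2.INTER_CUBIC)[:, :]
b=cv2.resize(b,None,fx=5,fy=5,interpolation=cv2.INTER_CUBIC)
cv2.imwrite('pics/ca.png',a);cv2.imwrite('pics/cb.png',b)
E
```

```text
(no output)
```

View pics/ca.png

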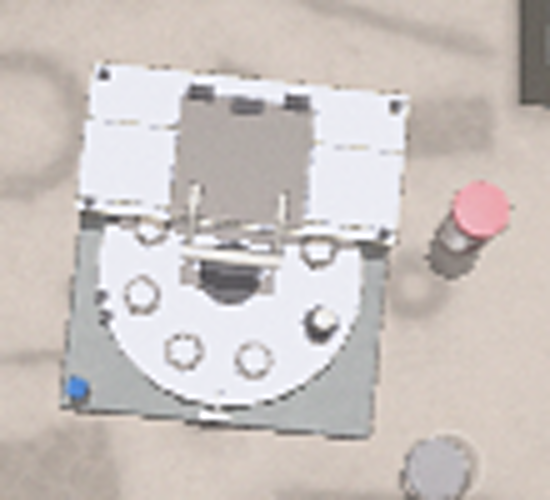

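View pics/cb.png

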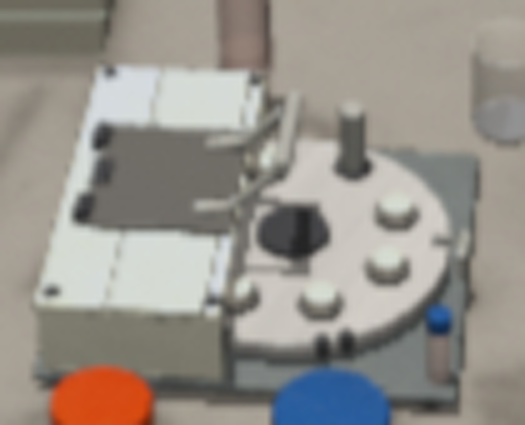

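The top crop shows the hood top's corners at (98,65), (408,95), (395,243) and (80,212), and the plate's front corners at (62,408) and (368,437). The pin top is at (325,315) and the bar runs from (187,256) to (282,262). The side crop shows the pin top at (352,105), the bar from (297,97) to (278,172), and the hood corners. I'll fit the pose from these.

```bash
cat > fit.py <<'E'
from h import *
from scipy.optimize import least_squares
L=lambda f:dict(np.load(f'pics/{f}.npz'))
T,S=L('top0'),L('side0')
ft=lambda p,o:(np.array(p)+.5)/5-.5+o
hood=[(120,-100,63),(25,-100,63),(25,100,63),(120,100,63)]
A=ft([(408,95),(395,243),(80,212),(98,65),(62,408),(368,437),(213,413)],[235,155])
PA=[*hood,(-95,100,14),(-95,-100,14),(-83,0,36)]
B=ft([(105,68),(265,78),(228,310),(40,302),(458,408),(478,155)],[225,180])
PB=[*hood,(-95,100,14),(-95,-100,14)]
def W(v,P):
    P=np.array(P,float);c,s=np.cos(v[2]),np.sin(v[2])
    return np.c_[v[0]+c*P[:,0]-s*P[:,1],v[1]+s*P[:,0]+c*P[:,1],P[:,2]]
f=lambda v:np.r_[(proj(T,W(v,PA))-A).ravel(),(proj(S,W(v,PB))-B).ravel()]
o=least_squares(f,[*onz(T,(282,205),30)[:2],0],loss='soft_l1')
V=o.x
if __name__=='__main__':
    print(np.round(V,3)); print(np.round(f(V).reshape(-1,2),1).tolist())
    c,s=np.cos(V[2]),np.sin(V[2]);R=np.array([[c,s],[-s,c]])
    p=onz(T,ft((325,313),[235,155]),72); l=R@(p[:2]-V[:2]); print('pin top',p,l,np.hypot(*l),np.arctan2(-l[0],-l[1]))
    p=onz(S,ft((352,105),[225,180]),72); l=R@(p[:2]-V[:2]); print('pin side',p,l,np.hypot(*l),np.arctan2(-l[0],-l[1]))
    for u in((187,256),(282,262)): print('bar',R@(onz(T,ft(u,[235,155]),100)[:2]-V[:2]))
    for n,u,z in(('tube',(482,210),113),('beaker',(438,468),59),('vial',(78,388),45)): p=onz(T,ft(u,[235,155]),z);print(n,p,R@(p[:2]-V[:2]))
    q=r.sense()['q'];print(q)
    from scipy.spatial.transform import Rotation as Ro
    print(Ro.from_quat(r.sense()['tool_rot'],scalar_first=True).as_matrix().round(3))
E
python3 fit.py
```

```text
[ 5.37239e+02  9.58510e+01 -7.80000e-02]
[[0.2, 0.1], [0.1, 0.2], [-1.0, -0.2], [-1.2, -0.5], [-0.6, 0.0], [0.5, 0.6], [0.8, -1.9], [-0.5, -0.4], [1.0, -0.8], [-0.7, 0.8], [-0.4, 0.3], [0.8, -1.9], [1.0, -0.3]]
pin top [509.31132035  37.78608695  72.        ] [-23.30160529 -60.07087491] 64.43193945390962 0.3700336545898796
pin side [508.06334649  34.00254177  72.        ] [-24.24987222 -63.94042821] 68.38446214542353 0.36249783699568683
bar [-0.77106771 27.18725836]
bar [  1.53280631 -29.87836621]
tube [569.13782299 -52.59436637 113.        ] [  43.40970696 -145.49591561]
beaker [416.43423995 -34.44686191  59.        ] [-110.2454045  -139.34588197]
vial [461.40474023 189.22535238  45.        ] [-82.90448863  87.15815697]
[ 1.03192543  0.47770373  0.02234812  1.55630897 -0.01151566  1.10932973
 -0.08311542]
[[ 0.909  0.418 -0.001]
 [ 0.418 -0.909  0.001]
 [-0.    -0.002 -1.   ]]
```

The reader is at about (537, 96) with a yaw of -0.078 rad, and the pin is at q≈0.38. My plan is to grip the pin with the closing axis tangential, follow the arc, then grip the bar from above and swing it on its own arc.

Emit:
arm_command(
  increments=[
    [[0, 0, 0, 40, -41.5, 0, 45], [0, 0, 0, 40, -41.5, 0, 45], [0, 0, 0, 40, -41.5, 0, 45], [0, 0, 0, 40, -41.5, 0, 45], [0, 0, 0, 40, -41.5, 0, 45], [0, 0, 0, 40, -41.5, 0, 45], [0, 0, 0, 40, -41.5, 0, 45], [0, 0, 0, 40, -41.5, 0, 45], [0, 0, 0, 40, -41.5, 0, 45], [0, 0, 0, 40, -41.5, 0, 45]],
  ],
)

```text
time_s: 1.35
ee_pos: [472.2, -67.5, 222.6]
tool_rot: [0.0, 0.977, 0.214, -0.0]
ft_force: [0.6, -0.5, 0.5]
grip_width: 39.3
finger_force: 0.0
```

```bash
cat > to.py <<'E'
# usage: to.py readerx readery z(TCP) yawdeg(tool y, world) : total tool-frame shift and tool-z turn, measured pose
import sys; from h import *
from scipy.spatial.transform import Rotation as Ro
V=np.array([537.2,95.85,-.078])
def report(px,py,z,yaw):
    st=r.sense(); R=Ro.from_quat(st['tool_rot'],scalar_first=True).as_matrix(); c,s=np.cos(V[2]),np.sin(V[2])
    w=np.array([V[0]+c*px-s*py,V[1]+s*px+c*py,z]); e=st['ee_pos']; d=e[:2]-V[:2]
    cur=np.degrees(np.arctan2(R[1,1],R[0,1]))
    print('t',st['time_s'],'tcp',e.round(1),'reader',np.round([c*d[0]+s*d[1],-s*d[0]+c*d[1]],1),'yaw',cur.round(1),'tilt',R[2].round(3),'F',st['ft_force'].round(1),'w',round(st['grip_width'],1),'ff',st['finger_force'],'q7',st['q'].round(2))
    print('shift tool',(R.T@(w-e)).round(1),'turn z',round(-np.radians(yaw-cur),3))
if __name__=='__main__': report(*map(float,sys.argv[1:5]))
E
python3 to.py -24.5 -61.3 180 -26.8
```

```text
t 1.35 tcp [472.2 -67.5 222.6] reader [ -52.1 -167.9] yaw -65.3 tilt [-0.  0. -1.] F [ 0.6 -0.5  0.5] w 39.3 ff 0.0 q7 [ 0.3   0.17 -0.32  2.    0.06  0.99 -1.19]
shift tool [ 76.  -79.7  42.6] turn z -0.673
```

Emit:
arm_command(
  increments=[
    [[0, 0, 0, 38, -40, 10, 45], [0, 0, 0, 38, -40, 10, 45], [0, 0, -0.168, 0, 0, 0, 45], [0, 0, -0.168, 0, 0, 0, 45], [0, 0, -0.168, 0, 0, 0, 45], [0, 0, -0.168, 0, 0, 0, 45], [0, 0, 0, 0, 0, 40, 45], [0, 0, 0, 0, 0, 40, 45], [0, 0, 0, 0, 0, 22, 45], [0, 0, 0, 0, 0, 0, 45]],
  ],
)

```text
time_s: 2.6
ee_pos: [506.1, 35.0, 99.1]
tool_rot: [-0.001, 0.852, 0.524, -0.002]
ft_force: [0.1, 0.8, 1.4]
grip_width: 39.4
finger_force: 0.0
```

```bash
python3 - <<'E'
from to import *
report(-24.5,-61.3,50,-26.8)
for n in('top','side'): snap(n,n+'1')
a=cv2.imread('pics/top1.png')[155:255,235:345];b=cv2.imread('pics/side1.png')[150:250,235:345]
cv2.imwrite('pics/c1.png',cv2.resize(np.hstack([a,b]),None,fx=3.6,fy=3.6,interpolation=cv2.INTER_CUBIC))
E
```

```text
t 2.6 tcp [506.1  35.   99.1] reader [-26.2 -63.1] yaw -26.8 tilt [-0.002 -0.004 -1.   ] F [0.1 0.8 1.4] w 39.4 ff 0.0 q7 [ 0.18  0.41 -0.45  2.03  0.25  0.76 -0.89]
shift tool [ 2.4  1.1 49.1] turn z -0.0
```

View pics/c1.png

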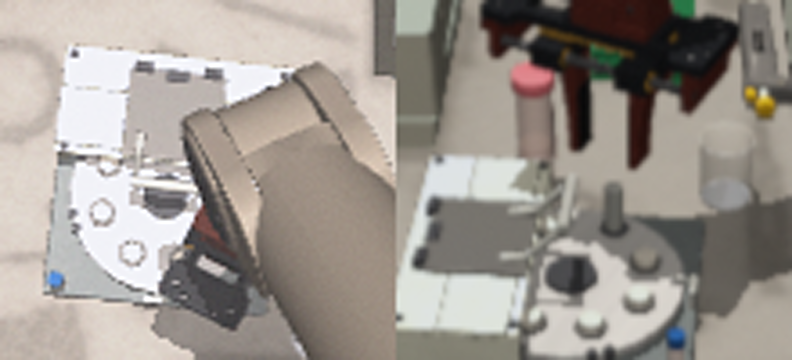

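The side view shows the fingertips at (580,150) and (640,165), straddling the pin top at (613,187), so the gripper is centred. I'll descend and close.

Emit:
arm_command(
  increments=[
    [[0, 0, 0, 2, 1, 0, 45], [0, 0, 0, 0, 0, 17, 45], [0, 0, 0, 0, 0, 17, 45], [0, 0, 0, 0, 0, 16, 45], [0, 0, 0, 0, 0, 0, 45], [0, 0, 0, 0, 0, 0, 10], [0, 0, 0, 0, 0, 0, 10], [0, 0, 0, 0, 0, 0, 10], [0, 0, 0, 0, 0, 0, 10], [0, 0, 0, 0, 0, 0, 10]],
  ],
)

```text
time_s: 3.95
ee_pos: [509.7, 36.4, 51.0]
tool_rot: [0.0, 0.852, 0.524, 0.0]
ft_force: [-1.5, -0.6, 3.8]
grip_width: 13.3
finger_force: 30.0
```

```bash
python3 to.py -24.5 -61.3 50 -26.8
```

```text
t 3.95 tcp [509.7  36.4  51. ] reader [-22.8 -61.4] yaw -26.8 tilt [ 0.     0.001 -1.   ] F [-1.5 -0.6  3.8] w 13.3 ff 30.000720620155334 q7 [ 0.14  0.49 -0.42  2.06  0.31  0.66 -0.95]
shift tool [-0.6 -1.6  1. ] turn z -0.0
```

Emit:
arm_command(
  increments=[
    [[0, 0, 0.1, 0.3, -6.6, 0, 10], [0, 0, 0.1, 0.3, -6.6, 0, 10], [0, 0, 0.1, 0.3, -6.6, 0, 10], [0, 0, 0.1, 0.3, -6.6, 0, 10], [0, 0, 0.1, 0.3, -6.6, 0, 10], [0, 0, 0.1, 0.3, -6.6, 0, 10], [0, 0, 0.1, 0.3, -6.6, 0, 10], [0, 0, 0.1, 0.3, -6.6, 0, 10], [0, 0, 0, 0, 0, 0, 10], [0, 0, 0, 0, 0, 0, 10]],
  ],
)

```text
time_s: 5.2
ee_pos: [474.1, 74.7, 50.9]
tool_rot: [0.001, 0.989, 0.151, -0.002]
ft_force: [-7.7, -3.3, 13.1]
grip_width: 13.3
finger_force: 30.0
```

```bash
python3 to.py -66 0 51 -94.5
```

```text
t 5.2 tcp [474.1  74.7  50.9] reader [-61.3 -26. ] yaw -72.7 tilt [-0.004  0.001 -1.   ] F [-7.7 -3.3 13.1] w 13.3 ff 30.00421553850174 q7 [-0.1   0.43 -0.23  2.13  0.17  0.6  -1.71]
shift tool [  5.3 -25.9  -0.1] turn z 0.381
```

Emit:
arm_command(
  increments=[
    [[0, 0, 0.1, 0.3, -6.6, 0, 10], [0, 0, 0.1, 0.3, -6.6, 0, 10], [0, 0, 0.1, 0.3, -6.6, 0, 10], [0, 0, 0.09, 0.3, -6.2, 0, 10], [0, 0, 0, 0, 0, 0, 10], [0, 0, 0, 0, 0, 0, 10], [0, 0, 0, 0, 0, 0, 10], [0, 0, 0, 0, 0, 0, 10], [0, 0, 0, 0, 0, 0, 10], [0, 0, 0, 0, 0, 0, 10]],
  ],
)

```text
time_s: 6.45
ee_pos: [470.8, 102.0, 50.9]
tool_rot: [0.0, 0.999, -0.043, -0.002]
ft_force: [-9.7, 2.8, 11.7]
grip_width: 13.6
finger_force: 30.0
```

```bash
python3 to.py -66 0 51 -94.5
```

```text
t 6.45 tcp [470.8 102.   50.9] reader [-66.6   1. ] yaw -95.0 tilt [-0.004  0.001 -1.   ] F [-9.7  2.8 11.7] w 13.6 ff 30.002880692481995 q7 [-0.23  0.42 -0.13  2.14  0.1   0.59 -2.09]
shift tool [ 0.6  1.  -0.1] turn z -0.008
```

Emit:
arm_command(
  increments=[
    [[0, 0, 0, 0, 0, 0, 45], [0, 0, 0, 0, 0, 0, 45], [0, 0, 0, 0, 0, 0, 45], [0, 0, 0, 0, 0, 0, 45], [0, 0, 0, 0, 0, -30, 45], [0, 0, 0, 0, 0, -50, 45], [0, 0, 0, 0, 0, -40, 45], [0, 0, -0.17, 0, 0, 0, 45], [0, 0, -0.17, 0, 0, 0, 45], [0, 0, -0.17, 0, 0, 0, 45]],
  ],
)

```text
time_s: 7.7
ee_pos: [473.2, 101.3, 170.8]
tool_rot: [0.0, 0.977, 0.213, 0.0]
ft_force: [0.3, -0.2, -0.3]
grip_width: 39.5
finger_force: 0.0
```

```bash
python3 - <<'E'
from to import *
report(1,0,130,-4.5)
for n in('top','side'): snap(n,n+'2')
a=cv2.imread('pics/top2.png')[155:255,235:345];b=cv2.imread('pics/side2.png')[170:270,225:335]
cv2.imwrite('pics/c2.png',cv2.resize(np.hstack([a,b]),None,fx=3.6,fy=3.6,interpolation=cv2.INTER_CUBIC))
E
```

```text
t 7.7 tcp [473.2 101.3 170.8] reader [-64.2   0.5] yaw -65.5 tilt [ 0.  0. -1.] F [ 0.3 -0.2 -0.3] w 39.5 ff 0.0 q7 [-0.14  0.24 -0.23  2.04  0.07  0.87 -1.55]
shift tool [56.8 32.  40.8] turn z -1.064
```

View pics/c2.png

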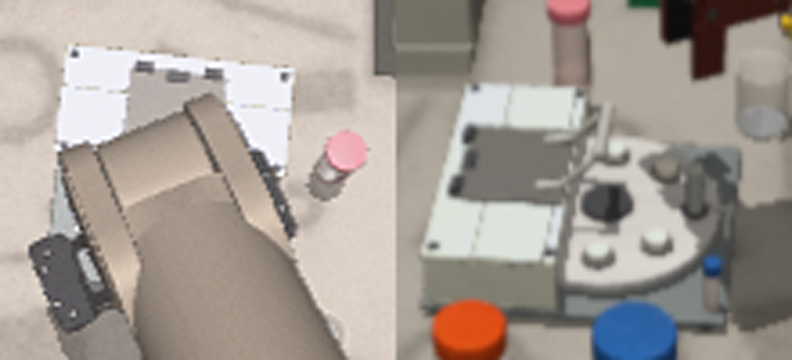

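The side view shows the pin top at about (695,177), close to the pointer, with the flap shut and the bar running from about (608,108) to (589,180). I'll check both numerically.

```bash
python3 - <<'E'
from fit import *
S2=L('side2');c,s=np.cos(V[2]),np.sin(V[2]);R=np.array([[c,s],[-s,c]])
u=lambda x,y:((x-396+.5)/3.6-.5+225,(y+.5)/3.6-.5+170)
for n,p,z in(('pin',(695,177),72),('bar1',(607,110),100),('bar2',(592,178),100)):
    print(n,R@(onz(S2,u(*p),z)[:2]-V[:2]))
P=W(V,[(-66,0,72),(0.5,30,100),(.5,-30,100)]);q=proj(S2,P);print([( (a-225+.5)*3.6-.5+396,(b-170+.5)*3.6-.5) for a,b in q])
E
```

```text
pin [-64.27466109  10.69832714]
bar1 [  3.33764742 -27.16386827]
bar2 [ 5.43611858 51.36376404]
[(np.float64(698.4222765256566), np.float64(167.78068032326436)), (np.float64(602.316102461001), np.float64(159.21757883796397)), (np.float64(611.2549588062271), np.float64(107.83624612081329))]
```

```bash
python3 -c "
import cv2
b=cv2.imread('pics/side2.png')[190:250,270:345]
cv2.imwrite('pics/c3.png',cv2.resize(cv2.convertScaleAbs(b,alpha=1.3),None,fx=8,fy=8,interpolation=cv2.INTER_CUBIC))"
```

```text
(no output)
```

View pics/c3.png

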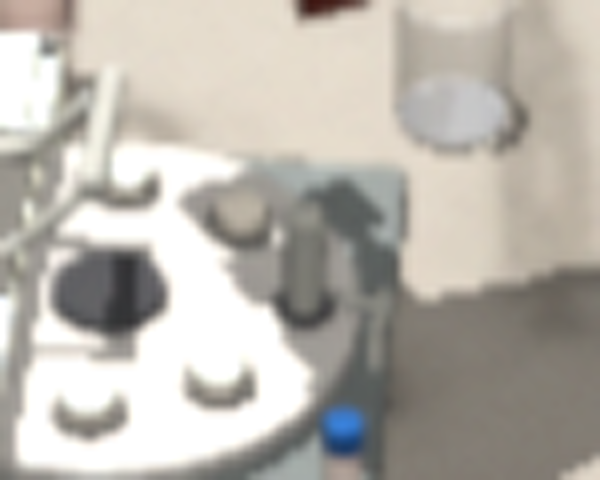

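In the enlarged view the pin top is at (308,205), which is px (308.5, 215.6). That matches the expected pointer position to about 1 px, so the carousel is clicked in. I'll turn and go above the bar.

Emit:
arm_command(
  increments=[
    [[0, 0, -0.177, 0, 0, 0, 45], [0, 0, -0.177, 0, 0, 0, 45], [0, 0, -0.177, 0, 0, 0, 45], [0, 0, -0.177, 0, 0, 0, 45], [0, 0, -0.177, 0, 0, 0, 45], [0, 0, -0.177, 0, 0, 0, 45], [0, 0, 0, 0, 33, 0, 45], [0, 0, 0, 0, 33, 0, 45], [0, 0, 0, 0, 0, 30, 45], [0, 0, 0, 0, 0, 0, 45]],
  ],
)

```text
time_s: 9.05
ee_pos: [537.4, 95.1, 138.7]
tool_rot: [-0.001, 0.738, 0.675, -0.002]
ft_force: [-0.3, 0.0, -1.5]
grip_width: 39.8
finger_force: 0.0
```

```bash
python3 - <<'E'
from to import *
report(1,0,83,-4.5)
s=snap('side','side3')
b=s['pixels'][165:240,245:325,::-1]
cv2.imwrite('pics/c4.png',cv2.resize(b,None,fx=7,fy=7,interpolation=cv2.INTER_CUBIC))
E
```

```text
t 9.05 tcp [537.4  95.1 138.7] reader [ 0.2 -0.7] yaw -5.1 tilt [-0.001 -0.005 -1.   ] F [-0.3  0.  -1.5] w 39.8 ff 0.0 q7 [ 0.01  0.39 -0.37  1.92  0.18  0.86 -0.54]
shift tool [ 0.8  1.  55.7] turn z -0.011
```

View pics/c4.png

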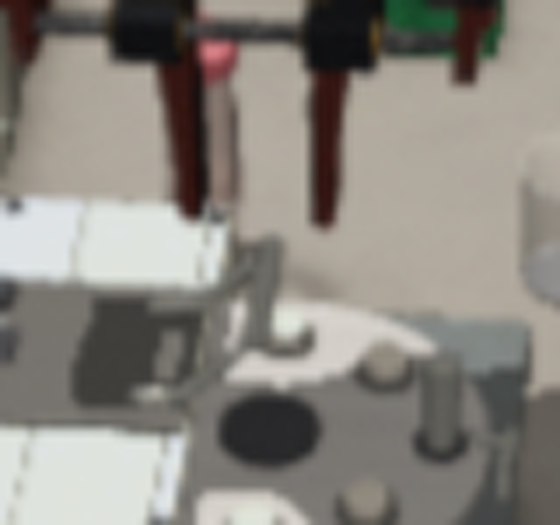

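The side view shows the fingertips at (193,215) and (325,225), straddling the bar at about (265,285), and the pin still at the pointer. I'll descend 56 mm and close.

Emit:
arm_command(
  increments=[
    [[0, 0, 0, 0, 1, 18, 45], [0, 0, 0, 0, 0, 19, 45], [0, 0, 0, 0, 0, 19, 45], [0, 0, 0, 0, 0, 0, 45], [0, 0, 0, 0, 0, 0, 5], [0, 0, 0, 0, 0, 0, 5], [0, 0, 0, 0, 0, 0, 5], [0, 0, 0, 0, 0, 0, 5], [0, 0, 0, 0, 0, 0, 5], [0, 0, 0, 0, 0, 0, 5]],
  ],
)

```text
time_s: 10.35
ee_pos: [537.0, 96.0, 84.7]
tool_rot: [-0.001, 0.737, 0.676, -0.002]
ft_force: [-9.4, 0.7, 6.1]
grip_width: 9.1
finger_force: 30.0
```

```bash
python3 to.py 56 0 145 -4.5
```

```text
t 10.35 tcp [537.   96.   84.7] reader [-0.2  0.1] yaw -4.9 tilt [-0.001 -0.005 -1.   ] F [-9.4  0.7  6.1] w 9.1 ff 29.99878227710724 q7 [-0.02  0.47 -0.35  1.96  0.22  0.76 -0.58]
shift tool [  0.2  55.9 -60.6] turn z -0.007
```

Emit:
arm_command(
  increments=[
    [[0, 0, 0, 0, 3.4, -9.0, 5], [0, 0, 0, 0, 4.1, -8.7, 5], [0, 0, 0, 0, 4.9, -8.3, 5], [0, 0, 0, 0, 5.6, -7.8, 5], [0, 0, 0, 0, 6.2, -7.3, 5], [0, 0, 0, 0, 0, 0, 5], [0, 0, 0, 0, 0, 0, 5], [0, 0, 0, 0, 0, 0, 5], [0, 0, 0, 0, 0, 0, 5], [0, 0, 0, 0, 0, 0, 5]],
  ],
)

```text
time_s: 11.6
ee_pos: [558.4, 94.2, 125.0]
tool_rot: [-0.003, 0.736, 0.677, -0.004]
ft_force: [-15.0, 1.4, 8.9]
grip_width: 9.4
finger_force: 30.0
```

```bash
python3 to.py 54.6 0 149 -4.9
```

```text
t 11.6 tcp [558.4  94.2 125. ] reader [21.2  0. ] yaw -4.8 tilt [-0.002 -0.011 -1.   ] F [-15.    1.4   8.9] w 9.4 ff 30.000059008598328 q7 [ 0.    0.44 -0.36  1.88  0.2   0.86 -0.53]
shift tool [  0.1  33.1 -24.3] turn z 0.001
```

Emit:
arm_command(
  increments=[
    [[0, 0, 0, 0, 6.9, -6.8, 5], [0, 0, 0, 0, 7.4, -6.1, 5], [0, 0, 0, 0, 7.9, -5.5, 5], [0, 0, 0, 0, 8.4, -4.8, 5], [0, 0, 0, 0, 0, 0, 5], [0, 0, 0, 0, 0, 0, 5], [0, 0, 0, 0, 0, 0, 5], [0, 0, 0, 0, 0, 0, 5], [0, 0, 0, 0, 0, 0, 5], [0, 0, 0, 0, 0, 0, 5]],
  ],
)

```text
time_s: 12.85
ee_pos: [592.3, 91.5, 151.1]
tool_rot: [-0.001, 0.737, 0.676, -0.002]
ft_force: [-13.3, -0.6, 19.2]
grip_width: 9.0
finger_force: 30.0
```

```bash
python3 - <<'E'
from to import *
report(54.6,0,149,-4.9)
s=snap('side','side4')
b=s['pixels'][155:245,235:325,::-1]
cv2.imwrite('pics/c5.png',cv2.resize(b,None,fx=6.5,fy=6.5,interpolation=cv2.INTER_CUBIC))
E
```

```text
t 12.85 tcp [592.3  91.5 151.1] reader [55.3 -0. ] yaw -4.9 tilt [-0.001 -0.003 -1.   ] F [-13.3  -0.6  19.2] w 9.0 ff 30.00757187604904 q7 [ 0.01  0.46 -0.35  1.79  0.19  0.93 -0.51]
shift tool [ 0.  -0.7  2.1] turn z 0.0
```

View pics/c5.png

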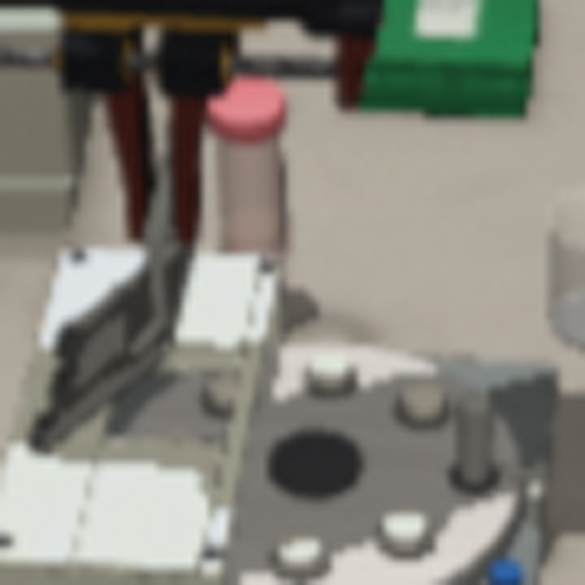

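The side view shows the flap tilted to about 45° with the bar between the fingers at (165,215). A cup stands under the port at (218,397), and the pin is at the pointer at (475,400). The TCP moved (55.5, 66.4) mm against a nominal (54.8, 64.3), which puts the flap at about 46°.

```bash
python3 -c "
from h import *
print(r.close_job())"
```

```text
the job is handed in; nothing more can be done
None
```

The job is handed in at about 13 s, with the carousel at the pointer and the gripper holding the flap at an estimated 46°; the hand-in call returned no verdict, and I saw no bystander moved.

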